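# Put the glaze sample board away in its dust case

### The arm

A 6-joint arm with a two-finger parallel gripper is mounted at the origin on the work surface. World frame = base frame: x ahead of the robot, y to its left, z up, the work surface at z = 0. Lengths are in mm, angles in rad, forces in N, time in s.
With the tool pointing down it reaches from about 300 to 775 mm from the base axis. Payload 14.6 kg.
Tool frame: the origin (TCP) lies between the finger pads; the fingertips stand 8 mm ahead of it and the grasp point (between the pads) lies 11 mm behind it; z points along the fingers, y is the direction in which the jaws open and shut (so a half turn about z gives the same grasp; the last joint's range is limited). The gripper opens to 94 mm and grips with 3 to 60 N. Pads are 16 mm wide; open, the fingers measure 119 mm over their backs; the gripper's body (75 mm by 177 mm) begins 78 mm behind the grasp point.
Start: joints at [-1.322, 0.3, 1.521, -0, 1.321, -0.067], TCP at [170.81, -522.794, 213.446] pointing down, gripper open.
Joint ranges: [-3.03, 3.03], [-0.79, 2.21], [0.23, 2.52], [-1.04, 4.18], [0, 3.07], [-2.55, 2.55]. Speed limits (rad/s): [2.22, 2.22, 2.57, 3.14, 3.14, 3.14].

### API

Orientations are given as [roll, pitch, yaw] about the fixed x, y, z axes, in that order (R = Rz(yaw) Ry(pitch) Rx(roll)).
In Python, from cell import manip gives the robot as it stands. The module is installed in compiled form; this text tells all that it offers.
- The arm moves only by the tool send_rows, never from a script. Its argument "series" is a list that holds one entry, the list of rows, each a list of 5 numbers: the opening, from 0 (shut) to 1 (fully open), then the shift along the tool's x, y, z in mm, then the turn about the tool's z in degrees. In form: [[[gripper, dx, dy, dz, roll], ...]]. A call has 1 to 10 rows; each row is the pose to reach, as a shift and turn from the pose commanded when the call began, along the tool's axes at that moment; what a row does not reach only later rows make up. A row lasts 1/10 s, in which the tool goes at most 50 mm and 8.59 degrees, less where a joint would pass 70% of its speed; a pose out of reach is approached as far as the arm can. A call with a gripper value outside its range is refused whole. The fingers move at their own pace and stop on an object; "newtons" is the grip in N (left out, the last holds). Time passes only in rows, so rows that repeat a pose let the fingers close. It gives the time, the measured TCP pose, the force and the opening at its end, in the units of the state.
- manip.read_state(): the state, without advancing time (a new reading comes with each control period).
- manip.camera(name): name is "scene" or "top"; returns a dict with "img" (480x640x3 uint8, red, green, blue), "vfov" (degrees; the focal length in pixels is half the picture's height over the tangent of half this angle, whatever the lens; pixels are square), "cx", "cy" (the principal point, pixels), "pose" (4x4, takes a point from camera to world coordinates). Camera axes: x right, y down, z forward; pixel columns grow to the right and rows downward; lengths in mm; the calibration is good to about 2 mm. A picture is of the moment at which its call begins. There is no depth.
- manip.sign_off(): hands the job in, once; it reports no verdict.
Trained networks look in a picture, given as the dict that the camera call returned (one of the last four; its "shot" number tells which), for a name from the list of things; names that differ only in an ending like _2 or _b are one class to them, and where a whole thing is asked for, a point or a joint stands for the part that bears it (a point fixed in the world has none). Each returns a list of dicts, best first, with "conf" (0 to 1); they miss things now and then, are a little off and sometimes report something else, mostly with a low value. They report only what shows in the picture. A call takes as long as a camera call. They do not tell look-alikes from the thing itself.
- manip.find_in(target, picture): "rect" ([left, top, width, height] in pixels, round what is visible of it).
- manip.silhouettes(target, picture): "pixels" (480x640 bool, what is visible of it) and "rect" ([left, top, width, height] in pixels, round what is visible of it).
The state is a dict: "clock": time; "joints": joint angles; "qd": joint speeds; "effort": joint torques, N m; "eef_pos": TCP position; "eef_rot": TCP orientation; "wrist_force": force on the tool from outside, world axes, zero at the start; "moment": the same for the moment, N m; "finger_gap": finger opening in mm.
Only numpy, scipy, OpenCV 4.12 (cv2) and the standard library are available. Lean on these libraries where they do the work, as an engineer would, in place of code of your own. Each camera call takes 0.05 s, during which the arm holds its last target. There are 200 camera calls.

### The job

Slide the glaze sample board lying on the bench fully home into its low wooden case, through the open end with the splayed guides, and then flip the case's hinged end cap fully shut behind it. Leave the jar, the beaker and the brush where they are.

Things in the scene. Friction and masses are not known exactly. Their poses are not given: they have to be found in the camera images.
- board: Glaze sample board: plywood with six square glaze tiles let into its top, 130 (its x) x 90 (its y) x 18 mm high, about 0.25 kg, lying flat on the bench before the case's mouth. Origin at the centre of its underside. It goes in along its x axis, either end first. Too wide to grasp: push it.
- case: Low wooden dust case fixed to the bench, no floor (the board slides on the bench). Origin on the bench; +x points from the mouth into the case, z up. Inside 96 wide, 22 mm high, walls 12 mm. Inside of the back wall at x = 65 mm: a board fully home has its origin at the case's origin, its rear end at x = -65 mm. The roof (top z = 28 mm) covers only x = -48 to 75 mm, the cap the rest.
- mouth (a point): Middle of the case's mouth on the bench: case x = -73 mm, y = 0. Here the side walls end (insides at y = +-48 mm), and two guide cheeks 20 mm high splay outwards at 30 degrees to x = -108 mm, y = +-68 mm. Fingers can come down between the walls from the mouth to the roof's edge, 25 mm farther in, while the cap is open.
- cap (a joint): Hinge angle (rad) of the case's end cap: 0 = shut, 2.75 = leaning right back over the roof (it starts nearly so); stiff, stays where left. The cap is an L of wood: a top strip 116 wide (case's y), 25 long, 5 mm thick, and along its free edge a lip 90 wide, 4 thick, 23 mm deep. Shut, the strip is level at z = 28 mm and the lip hangs 4 mm behind the rear end of a fully home board.
- cap_hinge (a point): Middle of the cap's hinge axis, in the case's frame at x = -48 mm, y = 0, z = 28.5 mm; the axis runs along the case's y.
- cap_edge (a point): Middle of the free edge of the cap's lip, moving with the cap: 25 mm along the strip from the hinge and 25.5 mm square to it. Open, this edge stands highest, about 62 mm above the bench over the roof; pushed there towards the mouth, up and over, the cap swings across, then the strip can be pressed down.
- jar: Bystander: closed glass glaze jar, radius 34 mm, 85 mm high, standing; origin at the centre of its underside.
- beaker: Bystander: white plastic beaker, rim radius 36 mm, 80 mm high, standing; origin at the centre of its underside.
- brush: Bystander: brush lying on the bench; origin under its middle.
Not all that is in view belongs to the job. Of the things that look like the case, the middle-sized one is meant.

How it is judged:
By the outcome, as a careful person would: the job done as asked, in the order asked, and still so for the second after the job is handed in, with the robot touching nothing.
It also fails if it takes over 72 s, if anything falls off the work surface, if the arm or the gripper's body presses on something with over 40 N, if the wrist force passes 120 N, or if a joint passes its speed limit or range.

## Working session

There is one attempt and no reset: what is moved stays moved. The work goes in short steps, Python scripts to look and compute and a tool call to move; the robot and the scene stay as the last step left them, time stands still between calls to the robot, and variables do not carry over. Pictures are saved under pics/ and viewed, about 8 in all and at most 12, crops included, and the job is handed in when it is done.

Besides the shell and the picture viewer there is one more tool, called after ">>>" by a JSON object that holds its "api" and its "payload". send_rows: Moves the arm, as the interface text tells. Its arguments: {"type":"object","properties":{"series":{"type":"array"},"newtons":{"type":"number"}},"required":["series"]}

```bash
mkdir -p pics
cat > h.py <<'E'
import numpy as np, cv2
from cell import manip
def K(p):
    f=p["img"].shape[0]/2/np.tan(np.radians(p["vfov"])/2); return f,p["cx"],p["cy"]
def ray(p,u,v):
    f,cx,cy=K(p); T=np.array(p["pose"]); d=T[:3,:3]@np.array([(u-cx)/f,(v-cy)/f,1]); return T[:3,3],d
def onz(p,u,v,z):
    o,d=ray(p,u,v); return o+d*(z-o[2])/d[2]
def proj(p,X):
    f,cx,cy=K(p); T=np.array(p["pose"]); c=(np.atleast_2d(X)-T[:3,3])@T[:3,:3]; return np.c_[cx+f*c[:,0]/c[:,2],cy+f*c[:,1]/c[:,2]]
def save(p,n,crop=None,s=1):
    im=p["img"][...,::-1]
    if crop: x,y,w,h=crop; im=im[y:y+h,x:x+w]
    cv2.imwrite("pics/"+n,cv2.resize(im,None,fx=s,fy=s,interpolation=cv2.INTER_CUBIC))
E
python3 - <<'E'
from h import *
np.set_printoptions(precision=2,suppress=True)
ims=[]
for c in("top","scene"):
    p=manip.camera(c); ims.append(p["img"]); save(p,c+"0.png")
    print(c,K(p),np.array(p["pose"]).tolist())
    for t in("board","case","cap","jar","beaker","brush"):
        print(t,[(np.round(r["rect"]).tolist(),round(r["conf"],2),onz(p,r["rect"][0]+r["rect"][2]/2,r["rect"][1]+r["rect"][3]/2,15)[:2].round()) for r in manip.find_in(t,p)])
print(manip.read_state())
E
```

```text
top (np.float64(602.899982236102), 319.6196082146604, 242.42684763425902) [[0.021258757980222222, -0.9843759620273883, 0.17479139164098378, 282.4213569621084], [-0.999764632534839, -0.021688249358814544, -0.0005471491824126787, -33.30476696394397], [0.004329519790493852, -0.17473861972215327, -0.9846053371965744, 1478.8901891379783], [0.0, 0.0, 0.0, 1.0]]
board [([311.0, 211.0, 52.0, 46.0], 0.56, array([566., -76.]))]
case [([323.0, 298.0, 114.0, 98.0], 0.91, array([ 293., -185.])), ([222.0, 205.0, 79.0, 58.0], 0.79, array([560., 109.])), ([233.0, 141.0, 54.0, 44.0], 0.64, array([742., 120.]))]
cap [([268.0, 211.0, 11.0, 47.0], 0.92, array([560.,  81.])), ([393.0, 311.0, 20.0, 68.0], 0.84, array([ 298., -238.])), ([268.0, 151.0, 9.0, 31.0], 0.69, array([734.,  88.]))]
jar [([145.0, 200.0, 34.0, 35.0], 0.75, array([597., 358.]))]
beaker [([456.0, 215.0, 37.0, 33.0], 0.94, array([ 578., -418.]))]
brush [([115.0, 269.0, 82.0, 25.0], 0.84, array([437., 361.]))]
scene (np.float64(532.1439119231728), 329.7895515135305, 243.91028188221398) [[0.7562511282087743, 0.44175269499869435, -0.48263
[... 591 characters left out ...]
([353.0, 222.0, 43.0, 22.0], 0.61, array([548., 111.])), ([330.0, 202.0, 90.0, 74.0], 0.29, array([561.,  95.]))]
jar [([428.0, 166.0, 35.0, 36.0], 0.85, array([576., 383.]))]
beaker [([188.0, 346.0, 45.0, 53.0], 0.69, array([ 545., -395.]))]
brush [([368.0, 153.0, 57.0, 35.0], 0.96, array([439., 348.]))]
{'clock': 0.7, 'joints': array([-1.32,  0.3 ,  1.52, -0.  ,  1.32, -0.07]), 'qd': array([ 0., -0., -0., -0., -0., -0.]), 'effort': array([  0.  , -53.16, -35.29,   0.07,   0.02,   0.  ]), 'eef_pos': array([ 170.81, -522.78,  213.44]), 'eef_rot': array([-3.14,  0.  ,  0.32]), 'wrist_force': array([ 0.63,  0.23, -0.54]), 'moment': array([-0.04,  0.01,  0.01]), 'finger_gap': 94.42709863717468}
```

View pics/top0.png

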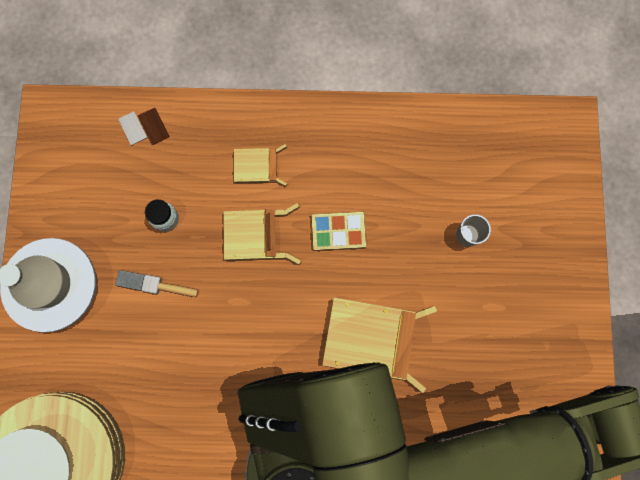

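View pics/scene0.png

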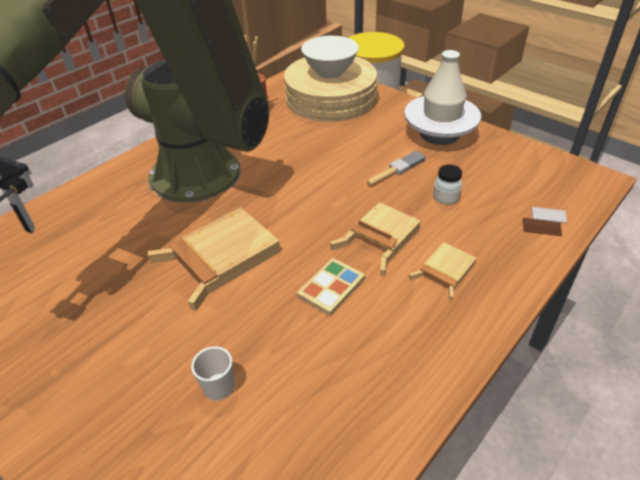

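The top view shows the middle case at about (245,235) with its mouth facing right, towards world -y. The board lies at (338,231) before it. Next I zoom in to measure.

Run:
```python
from h import *
p=manip.camera("top"); save(p,"top1.png",(210,190,170,85),4.7)
q=manip.camera("scene"); 
import pickle; pickle.dump((p,q),open("pq.pkl","wb"))
for n,im in(("t",p),("s",q)):
    for t in("board","case"):
        for r in manip.silhouettes(t,im):
            m=r["pixels"].astype(np.uint8); c=max(cv2.findContours(m,0,2)[0],key=cv2.contourArea)
            box=cv2.boxPoints(cv2.minAreaRect(c))
            print(n,t,r["conf"],m.sum(),box.round(1).tolist(), "z18:",[onz(im,*b,18 if t=="board" else 28)[:2].round(1).tolist() for b in box])
sc=cv2.resize(q["img"][190:330,280:440,::-1],None,fx=4.2,fy=4.2,interpolation=cv2.INTER_CUBIC); cv2.imwrite("pics/sc1.png",sc)
```

```text
t board 0.58 1903 [[311.0, 214.0], [363.70001220703125, 211.39999389648438], [365.5, 248.0], [312.8999938964844, 250.60000610351562]] z18: [[612.9, -11.3], [622.5, -142.0], [530.4, -147.3], [521.0, -18.0]]
t board 0.5 862 [[138.1999969482422, 219.60000610351562], [151.0, 194.0], [183.39999389648438, 210.1999969482422], [170.60000610351562, 235.8000030517578]] z18: [[589.2, 415.9], [655.1, 388.8], [615.5, 305.6], [550.3, 333.2]]
t case 0.89 5539 [[320.6000061035156, 377.20001220703125], [332.1000061035156, 294.0], [434.29998779296875, 308.0], [422.79998779296875, 391.29998779296875]] z18: [[218.3, -43.3], [414.6, -66.8], [386.2, -312.6], [191.2, -283.4]]
t case 0.83 2835 [[222.10000610351562, 206.60000610351562], [297.8999938964844, 203.89999389648438], [300.1000061035156, 264.0], [224.3000030517578, 266.70001220703125]] z18: [[624.4, 208.4], [635.5, 21.6], [485.9, 12.1], [475.1, 195.7]]
t case 0.59 1575 [[232.0, 147.0], [285.0, 144.89999389648438], [286.5, 182.39999389648438], [233.5, 184.5]] z18: [[778.7, 191.2], [787.3, 58.3], [689.7, 51.5], [681.3, 182.9]]
s board 0.76 2114 [[294.
[... 168 characters left out ...]
.3, -153.1], [514.2, 9.3], [622.2, -17.0], [631.5, -169.4]]
s case 0.86 5773 [[145.5, 253.5], [240.1999969482422, 187.60000610351562], [282.3999938964844, 248.1999969482422], [187.60000610351562, 314.1000061035156]] z18: [[191.6, -291.1], [177.2, 15.4], [423.2, -76.9], [409.1, -340.4]]
s case 0.78 1705 [[407.0, 277.0], [429.6000061035156, 232.8000030517578], [477.3999938964844, 257.20001220703125], [454.79998779296875, 301.5]] z18: [[695.2, 32.3], [654.9, 182.9], [781.9, 182.6], [810.7, 38.8]]
s case 0.68 2309 [[328.0, 245.60000610351562], [373.29998779296875, 187.0], [421.0, 223.8000030517578], [375.70001220703125, 282.5]] z18: [[498.6, -3.3], [445.4, 238.2], [621.6, 196.4], [652.8, -24.0]]
```

View pics/top1.png

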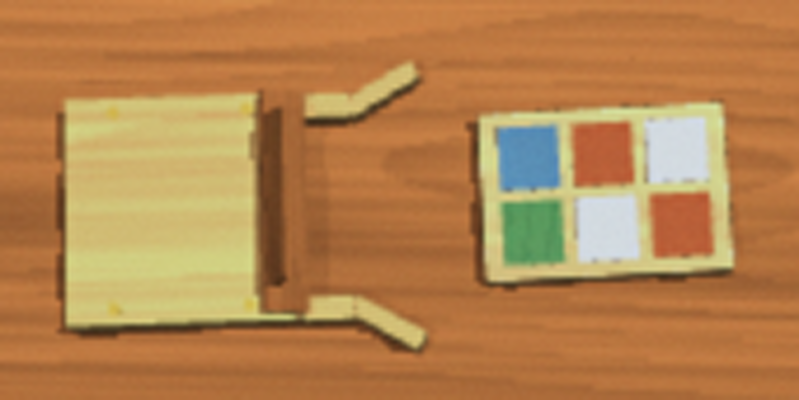

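View pics/sc1.png

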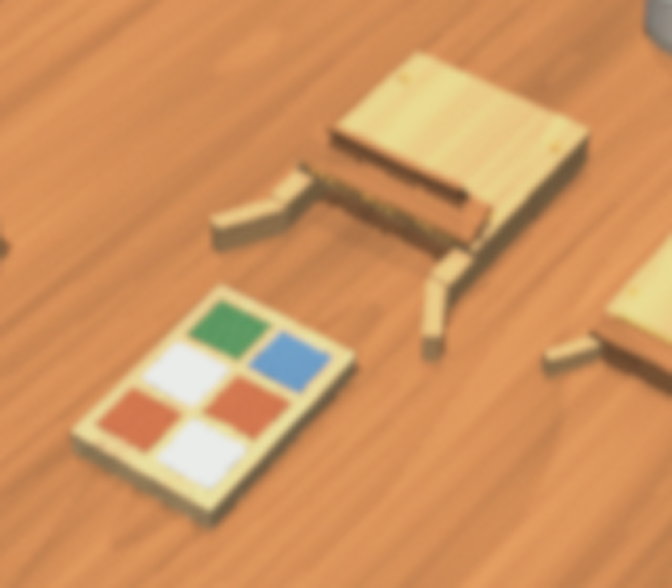

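The crops show the roof corners, guides and board corners clearly. I fit both poses using both views.

```bash
cat > fit.py <<'E'
from h import *
from scipy.optimize import least_squares
def T(s,P):
    c,n=np.cos(s[2]),np.sin(s[2]); P=np.array(P,float); return np.c_[s[0]+c*P[:,0]-n*P[:,1],s[1]+n*P[:,0]+c*P[:,1],P[:,2]]
def fit(x0,obs):
    f=lambda s:np.concatenate([(proj(im,T(s,P))-np.array(U)).ravel() for im,P,U in obs])
    r=least_squares(f,x0,loss="soft_l1"); return r.x,r.fun
E
python3 - <<'E'
from fit import *
import pickle; p,q=pickle.load(open("pq.pkl","rb"))
np.set_printoptions(precision=2,suppress=True)
t=lambda L:(np.array(L)+.5)/4.7-.5+[210,190]
s=lambda L:(np.array(L)+.5)/4.2-.5+[280,190]
tP=[(75,-60,28),(75,60,28),(-48,-60,28),(-73,-48,22),(-108,-68,20),(-73,48,22),(-108,68,20)]
tU=t([(64,100),(66,328),(258,95),(350,120),(418,78),(358,297),(427,335)])
sP=[(75,-60,28),(75,60,28),(-48,60,28)]; sU=s([(588,132),(420,55),(332,130)])
bt=[(65,45,18),(65,-45,18),(-65,-45,18),(-65,45,18)]
bT=t([(487,280),(480,116),(722,103),(733,268)])
bS=s([(220,288),(355,353),(210,515),(73,433)])
for n,o in(("case t",[(p,tP,tU)]),("case s",[(q,sP,sU)]),("case",[(p,tP,tU),(q,sP,sU)])): print(n,*fit([560,115,1.57],o))
for n,o in(("b t",[(p,bt,bT)]),("b s",[(q,bt,bS)]),("board",[(p,bt,bT),(q,bt,bS)])): print(n,*fit([570,-80,1.6],o))
E
```

```text
case t [556.87 125.58   1.63] [ 0.47  0.52  0.49  0.16  9.1  -0.15 -0.08 -0.54 -0.63  0.22 -0.75  0.1
 -0.85 -0.29]
case s [553.13 129.63   1.57] [ 0.42 -0.28  0.82 -2.04 -9.28  5.03]
case [557.47 126.25   1.62] [ 0.4   0.05  0.04 -0.32  9.03 -0.26 -0.19 -0.57 -0.67  0.29 -1.15  0.08
 -1.31 -0.2   0.42 -0.24 -0.75 -0.68 -8.75  7.74]
b t [573.2  -79.95   1.64] [-0.16  0.39 -0.47 -0.45  0.3  -0.26  0.31  0.3 ]
b s [574.52 -81.05   1.65] [-0.2  -0.52  0.52  0.6   0.38 -0.34 -0.81  0.21]
board [573.76 -80.36   1.65] [ 0.1   0.28 -0.37 -0.55  0.38 -0.59  0.55 -0.05 -0.12 -0.84  0.49  0.36
  0.17 -0.72 -0.89 -0.25]
```

```bash
cat >> fit.py <<'E'
def rel(xyz,yaw):
    s=manip.read_state(); R=cv2.Rodrigues(np.zeros(3))[0]
    from scipy.spatial.transform import Rotation as Ro
    R=Ro.from_euler("xyz",s["eef_rot"]).as_matrix(); d=R.T@(np.array(xyz)-s["eef_pos"])
    y0=np.arctan2(R[1,0],R[0,0]); a=-(yaw-y0); a=(a+np.pi)%(2*np.pi)-np.pi
    return d.round(1),round(np.degrees(a),1)
E
python3 - <<'E'
from fit import *
import pickle; p,q=pickle.load(open("pq.pkl","rb"))
np.set_printoptions(precision=2,suppress=True)
t=lambda L:(np.array(L)+.5)/4.7-.5+[210,190]
s=lambda L:(np.array(L)+.5)/4.2-.5+[280,190]
tP=[(75,-60,28),(75,60,28),(-73,-48,22),(-108,-68,20),(-73,48,22),(-108,68,20)]
tU=t([(64,100),(66,328),(350,120),(418,78),(358,297),(427,335)])
sP=[(75,-60,28),(75,60,28)]; sU=s([(588,132),(420,55)])
c,_=fit([560,115,1.57],[(p,tP,tU),(q,sP,sU)]); print(c,_)
b=np.array([573.6,-80.3,1.645])
d=b[:2]-c[:2]; C,S=np.cos(c[2]),np.sin(c[2]); print("board in case",C*d[0]+S*d[1],-S*d[0]+C*d[1],b[2]-c[2])
tgt=T(b,[(-100,0,120)])[0]; print(tgt,rel(tgt,c[2]),rel(tgt,c[2]+np.pi))
E
```

```text
[557.48 125.14   1.62] [ 0.83  0.08  0.51 -0.29  0.25 -0.58 -0.24  0.27 -0.69  0.07 -0.84 -0.22
  0.15 -0.02 -1.04 -0.46]
board in case -205.99021471490525 -5.6148383620513584 0.02314538623706408
[ 581.01 -180.02  120.  ] (array([ 496.4, -198.5,   93.4]), np.float64(-74.8)) (array([ 496.4, -198.5,   93.4]), np.float64(105.2))
```

>>> {"api": "send_rows", "payload": {"series": [[[0.5,45,-20,0,-8],[0.5,95,-40,0,-16],[0.5,140,-60,10,-24],[0.5,190,-80,20,-32],[0.5,240,-100,30,-40],[0.5,290,-120,40,-48],[0.5,340,-140,50,-56],[0.5,390,-160,60,-64],[0.5,440,-180,80,-72],[0.5,485,-198,93,-75]]]}}

```text
clock: 2.0
eef_pos: [545.7, -204.1, 129.6]
eef_rot: [3.141, 0.0, 1.63]
wrist_force: [0.7, -0.6, -0.0]
finger_gap: 46.7
```

Run:
```python
from fit import *
s=manip.read_state(); print(s)
tgt=T([573.6,-80.3,1.645],[(-92,0,14)])[0]; print(tgt,rel(tgt,1.62))
```

```text
{'clock': 2.0, 'joints': array([-4.20781537e-01,  4.50143334e-01,  1.51795911e+00, -4.77622093e-07,
        1.17313265e+00, -4.80154671e-01]), 'qd': array([ 0.76450532,  0.62135168, -0.55098092,  0.00148012, -0.07387129,
        0.32160908]), 'effort': array([ -3.52880538, -65.04968405, -28.4122324 ,   0.15614266,
         0.23420479,  -1.89297169]), 'eef_pos': array([ 545.70586134, -204.11137904,  129.64033461]), 'eef_rot': array([3.14127574e+00, 1.65549371e-04, 1.63016962e+00]), 'wrist_force': array([ 0.70146024, -0.61290302, -0.00835559]), 'moment': array([-0.04125085, -0.10762656,  0.00479575]), 'finger_gap': 46.67546560053481}
[ 580.42047478 -172.04683168   14.        ] (array([ 30. ,  36.5, 115.6]), np.float64(0.6))
```

>>> {"api": "send_rows", "payload": {"series": [[[0.5,0,0,0,0],[0.5,0,0,0,0]]]}}

```text
clock: 2.2
eef_pos: [544.5, -205.0, 129.6]
eef_rot: [-3.141, -0.0, 1.626]
wrist_force: [-0.2, 0.2, -0.8]
finger_gap: 47.1
```

Run:
```python
from fit import *
s=manip.read_state(); print(s["eef_pos"],s["eef_rot"],s["finger_gap"])
tgt=T([573.6,-80.3,1.645],[(-92,0,14)])[0]; print(tgt,rel(tgt,1.62))
```

```text
[ 544.4967898  -205.02393678  129.560546  ] [-3.14063370e+00 -3.79408066e-04  1.62606912e+00] 47.08150904841638
[ 580.42047478 -172.04683168   14.        ] (array([ 30.9,  37.8, 115.5]), np.float64(0.3))
```

>>> {"api": "send_rows", "payload": {"series": [[[0.5,15,20,30,0],[0.5,30,38,65,0.3],[0.5,30,38,100,0.3],[0.5,30,38,115,0.3],[0.5,30,38,115,0.3],[0.5,30,38,115,0.3]]]}}

```text
clock: 2.8
eef_pos: [581.0, -174.8, 16.8]
eef_rot: [3.14, 0.001, 1.618]
wrist_force: [0.1, 0.4, 1.5]
finger_gap: 47.1
```

Run:
```python
from fit import *
s=manip.read_state(); print(s["eef_pos"],s["eef_rot"],s["wrist_force"])
p=manip.camera("top"); save(p,"top2.png",(210,190,170,85),4.7)
for x in(-140,-150,-73): 
    tgt=T([557.5,125.1,1.62],[(x,0,14)])[0]; print(x,tgt,rel(tgt,1.62))
```

```text
[ 580.98169732 -174.84204973   16.84516362] [3.13987627e+00 7.78962093e-04 1.61816347e+00] [0.08845657 0.42489484 1.54277295]
-140 [564.38573507 -14.73056409  14.        ] (array([160.6,  -9.3,   3. ]), np.float64(-0.1))
-150 [564.87757329 -24.71846152  14.        ] (array([150.6,  -9.3,   3. ]), np.float64(-0.1))
-73 [561.090419    52.18834873  14.        ] (array([227.6,  -9.4,   3. ]), np.float64(-0.1))
```

View pics/top2.png

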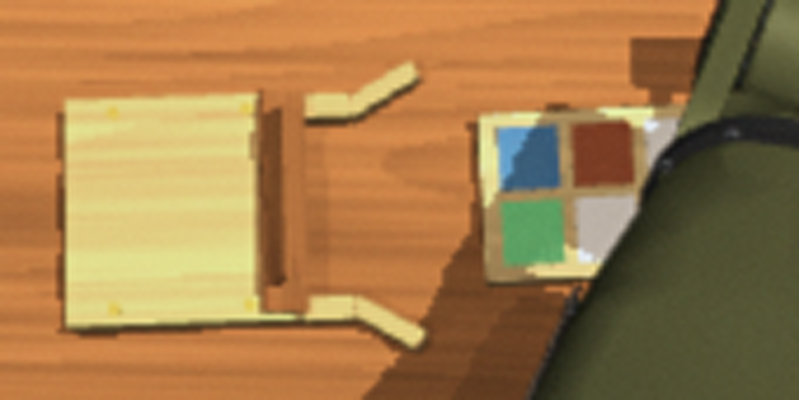

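>>> {"api": "send_rows", "payload": {"series": [[[0.5,10,0,2,0],[0.5,18,0,2,0],[0.5,24,0,2,0],[0.5,32,-1,2,0],[0.5,40,-2,2,0],[0.5,50,-3,2,0],[0.5,60,-5,2,0],[0.5,70,-6,2,0],[0.5,78,-7,2,0],[0.5,78,-7,2,0]]]}}

```text
clock: 3.85
eef_pos: [569.4, -94.7, 12.8]
eef_rot: [-3.141, -0.001, 1.621]
wrist_force: [-1.4, -0.1, 0.2]
finger_gap: 46.9
```

Run:
```python
from fit import *
s=manip.read_state(); print(s["eef_pos"],s["eef_rot"],s["wrist_force"])
p=manip.camera("top"); q=manip.camera("scene")
save(q,"sc3.png",(280,190,160,140),4.2)
a=p["img"][190:275,210:380,::-1];b=q["img"][190:330,280:440,::-1]
a=cv2.resize(a,None,fx=4,fy=4,interpolation=2)[:, :400]; b=cv2.resize(b,None,fx=2.5,fy=2.5,interpolation=2)
h=max(a.shape[0],b.shape[0]); f=lambda i:cv2.copyMakeBorder(i,0,h-i.shape[0],0,0,0)
cv2.imwrite("pics/both3.png",np.hstack([f(a),f(b)]))
for x in(-73,): 
    tgt=T([557.5,125.1,1.62],[(x,0,14)])[0]; print(x,tgt,rel(tgt,1.62))
```

```text
[569.40895819 -94.70091534  12.79280413] [-3.14054637e+00 -7.69361630e-04  1.62059222e+00] [-1.44154728 -0.06358902  0.24667289]
-73 [561.090419    52.18834873  14.        ] (array([148. ,  -1.2,  -1.2]), np.float64(-0.0))
```

View pics/both3.png

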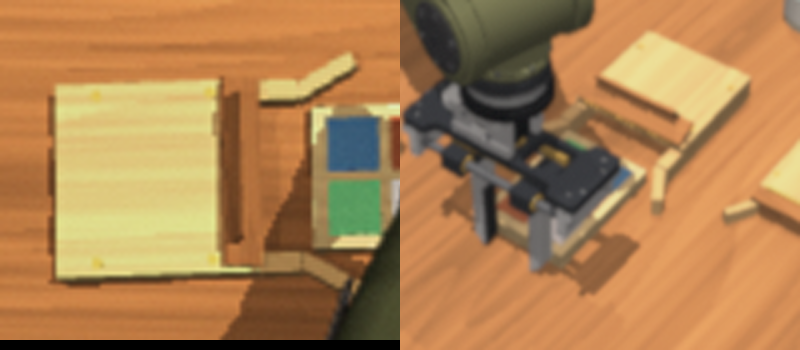

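The board is centred on the mouth: its corners are at crop rows 110/248 against mouth sides at 104/253. I keep pushing.

>>> {"api": "send_rows", "payload": {"series": [[[0.5,10,0,0,0],[0.5,20,0,0,0],[0.5,30,0,0,0],[0.5,40,-1,0,0],[0.5,50,-1,0,0],[0.5,60,-1,0,0],[0.5,70,-1,0,0],[0.5,80,-1,0,0],[0.5,90,-1,0,0],[0.5,100,-1,0,0]]]}}

```text
clock: 4.95
eef_pos: [564.0, 4.6, 13.1]
eef_rot: [3.142, -0.0, 1.62]
wrist_force: [0.7, -1.1, -1.3]
finger_gap: 46.9
```

>>> {"api": "send_rows", "payload": {"series": [[[0.5,8,0,0,0],[0.5,16,0,0,0],[0.5,24,0,0,0],[0.5,30,0,0,0],[0.5,36,0,0,0],[0.5,36,0,0,0]]]}}

```text
clock: 5.55
eef_pos: [562.2, 40.4, 13.1]
eef_rot: [3.142, -0.0, 1.62]
wrist_force: [-0.1, -0.2, -0.2]
finger_gap: 47.0
```

Run:
```python
from fit import *
s=manip.read_state(); print(s["eef_pos"],s["eef_rot"],s["wrist_force"])
q=manip.camera("scene")
save(q,"sc4.png",(280,190,160,130),4.2)
tgt=T([557.5,125.1,1.62],[(-73,0,14)])[0]; print(tgt,rel(tgt,1.62))
```

```text
[562.23370571  40.41063818  13.14696134] [ 3.14153224e+00 -2.32609386e-04  1.62005868e+00] [-0.14272663 -0.18059699 -0.16476434]
[561.090419    52.18834873  14.        ] (array([12.2, -0.6, -0.8]), np.float64(-0.0))
```

View pics/sc4.png

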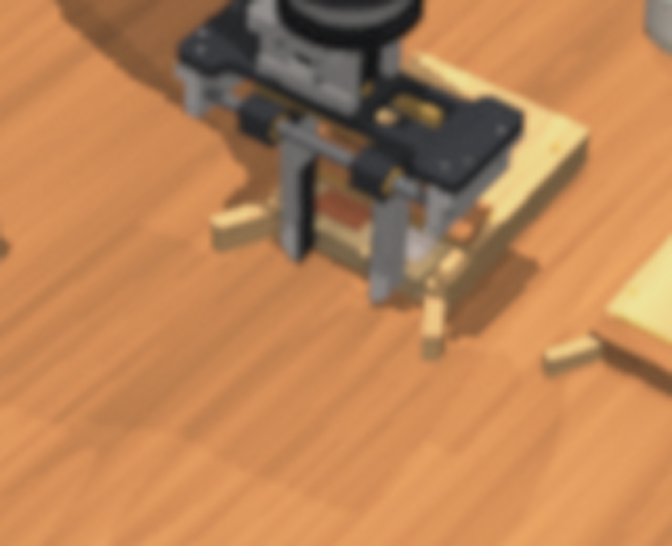

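The board is going in cleanly between the walls with negligible force. I push in small steps to feel for the back wall.

>>> {"api": "send_rows", "payload": {"series": [[[0.5,3,0,0,0],[0.5,6,0,0,0],[0.5,8,0,0,0],[0.5,10,0,0,0],[0.5,11,0,0,0],[0.5,11,0,0,0]]]}}

```text
clock: 6.2
eef_pos: [561.7, 50.8, 13.1]
eef_rot: [3.142, -0.0, 1.62]
wrist_force: [0.6, -1.0, 0.9]
finger_gap: 47.0
```

>>> {"api": "send_rows", "payload": {"series": [[[0.5,1,0,0,0],[0.5,1.5,0,0,0],[0.5,1.5,0,0,0]]]}}

```text
clock: 6.5
eef_pos: [561.9, 51.5, 13.1]
eef_rot: [3.141, 0.001, 1.62]
wrist_force: [1.6, -7.3, 1.3]
finger_gap: 47.1
```

>>> {"api": "send_rows", "payload": {"series": [[[0.5,0.5,0,0,0],[0.5,1,0,0,0],[0.5,1,0,0,0]]]}}

```text
clock: 6.8
eef_pos: [562.1, 51.7, 13.2]
eef_rot: [3.141, 0.002, 1.62]
wrist_force: [3.1, -14.7, -0.0]
finger_gap: 46.8
```

The board met the back wall at TCP y=51.6 against 52.2 predicted, with force rising to 15 N. It is home. Next I back off, rise and go over behind the open cap.

>>> {"api": "send_rows", "payload": {"series": [[[0.5,-3,0,0,0],[0.5,-8,0,0,0],[0.5,-8,0,-40,0],[0.5,-8,0,-80,0],[0.5,-8,0,-95,0],[0.5,30,0,-95,0],[0.5,72,0,-95,0],[0.5,72,0,-70,0],[0.5,72,0,-47,0],[0.5,72,0,-47,0]]]}}

```text
clock: 7.8
eef_pos: [556.4, 125.1, 57.4]
eef_rot: [-3.137, 0.0, 1.62]
wrist_force: [0.0, -0.2, 0.5]
finger_gap: 47.5
```

Run:
```python
from fit import *
s=manip.read_state(); print(s["eef_pos"],s["eef_rot"],s["wrist_force"])
a=T([557.5,125.1,1.62],[(0,0,0)])[0]-s["eef_pos"]; print("case x",-(a[0]*np.cos(1.62)+a[1]*np.sin(1.62)), "y",a[0]*np.sin(1.62)-a[1]*np.cos(1.62))
q=manip.camera("scene")
save(q,"sc5.png",(280,160,160,130),4.2)
p=proj(q,T([557.5,125.1,1.62],[(-34.6,-45,61.6),(-34.6,45,61.6)])); print((p-[280,160])*4.2)
```

```text
[556.37416486 125.12280158  57.37615207] [-3.13652598e+00  2.63198312e-04  1.62007227e+00] [ 0.00376263 -0.16285791  0.52486564]
case x 0.07814686177430852 y 1.1233511244021326
[[463.55207086 306.46546167]
 [328.52189804 241.2168191 ]]
```

View pics/sc5.png

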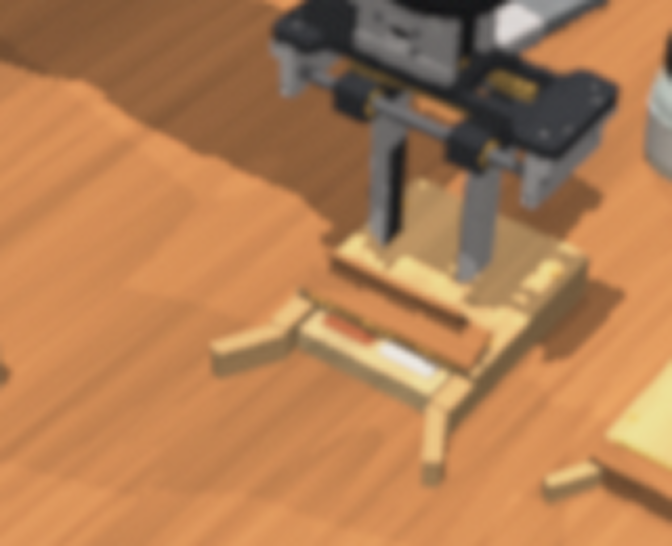

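The board is in under the cap, which still leans back with its edge at about (335,255)–(465,325). The fingers stand behind it, over the roof. I swing the lip over along an arc.

>>> {"api": "send_rows", "payload": {"series": [[[0.5,-10,0,-1,0],[0.5,-18,0,-1.5,0],[0.5,-20,0,-2,0],[0.5,-22.5,0,-2.5,0],[0.5,-25,0,-4,0],[0.5,-27.5,0,-5.5,0],[0.5,-30.5,0,-6.5,0],[0.5,-33.5,0,-7.5,0]]]}}

```text
clock: 8.65
eef_pos: [559.7, 91.5, 67.7]
eef_rot: [3.142, -0.0, 1.62]
wrist_force: [-0.4, 0.5, 0.0]
finger_gap: 47.6
```

>>> {"api": "send_rows", "payload": {"series": [[[0.5,-3,0,-0.5,0],[0.5,-6,0,-1,0],[0.5,-9,0,-0.5,0],[0.5,-11.5,0,-0.5,0],[0.5,-14,0,0,0],[0.5,-16.5,0,1,0],[0.5,-20,0,2.5,0],[0.5,-20,0,2.5,0]]]}}

```text
clock: 9.45
eef_pos: [560.6, 71.2, 64.8]
eef_rot: [-3.141, 0.0, 1.619]
wrist_force: [-0.6, 0.6, 0.3]
finger_gap: 47.2
```

Run:
```python
from fit import *
s=manip.read_state(); print(s["eef_pos"],s["eef_rot"],s["wrist_force"])
q=manip.camera("scene")
save(q,"sc6.png",(280,160,160,130),4.2)
```

```text
[560.62607093  71.16629437  64.82845285] [-3.14126881e+00  1.33098047e-04  1.61920349e+00] [-0.59606912  0.56641365  0.26495866]
```

View pics/sc6.png

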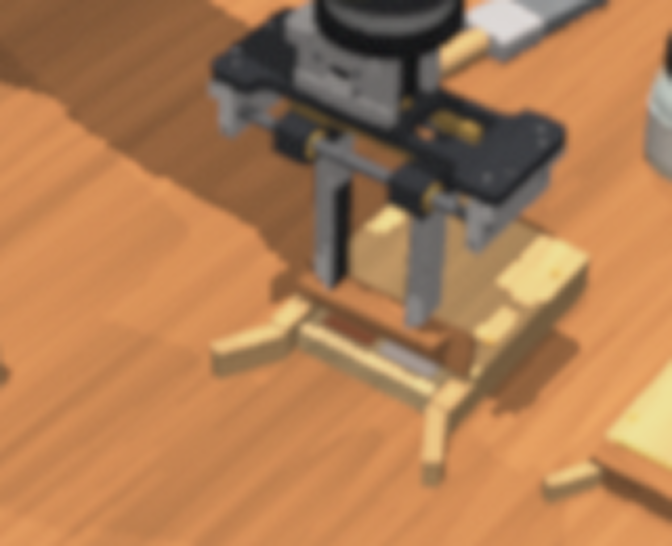

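The strip now stands upright with the lip lying over the mouth, under the fingertips. I rise, go behind the strip, and push it over and down.

>>> {"api": "send_rows", "payload": {"series": [[[0.5,0,0,-10,0],[0.5,0,0,-12,0],[0.5,20,0,-12,0],[0.5,34,0,-12,0],[0.5,34,0,-12,0],[0.5,34,0,2,0],[0.5,34,0,13.5,0],[0.5,34,0,13.5,0],[0.5,34,0,13.5,0]]]}}

```text
clock: 10.4
eef_pos: [558.9, 105.2, 51.0]
eef_rot: [-3.14, 0.0, 1.619]
wrist_force: [0.4, 0.5, 0.0]
finger_gap: 47.3
```

>>> {"api": "send_rows", "payload": {"series": [[[0.5,-6,0,0,0],[0.5,-10,0,0,0],[0.5,-14,0,0,0],[0.5,-17.5,0,0,0],[0.5,-20,0,0,0],[0.5,-22,0,0,0],[0.5,-25,0,1,0],[0.5,-27,0,1.5,0],[0.5,-29,0,2.5,0],[0.5,-29,0,2.5,0]]]}}

```text
clock: 11.4
eef_pos: [560.4, 76.4, 48.9]
eef_rot: [-3.141, 0.0, 1.619]
wrist_force: [0.4, -0.7, 0.3]
finger_gap: 47.1
```

Run:
```python
from fit import *
s=manip.read_state(); P=s["eef_pos"]; print(P,s["wrist_force"])
a=P-T([557.5,125.1,1.62],[(0,0,0)])[0]; print("cx",(a[0]*np.cos(1.62)+a[1]*np.sin(1.62))+40,"cz",P[2]-36.5)
q=manip.camera("scene")
save(q,"sc7.png",(280,160,160,130),4.2)
```

```text
[560.38581156  76.38389079  48.93036142] [ 0.39709388 -0.67738134  0.26397147]
cx -8.799085460593908 cz 12.4303614163843
```

>>> {"api": "send_rows", "payload": {"series": [[[0.5,-1.5,0,1.5,0],[0.5,-3,0,2.5,0],[0.5,-4,0,4.5,0],[0.5,-5,0,6,0],[0.5,-6,0,7.5,0],[0.5,-6,0,8.5,0],[0.5,-6,0,9.5,0],[0.5,-6,0,9.5,0]]]}}

```text
clock: 12.25
eef_pos: [560.7, 70.6, 39.5]
eef_rot: [-3.141, 0.0, 1.62]
wrist_force: [-0.2, -0.6, 1.1]
finger_gap: 47.0
```

>>> {"api": "send_rows", "payload": {"series": [[[0.5,0,0,0.5,0],[0.5,0,0,1,0],[0.5,0,0,1,0]]]}}

```text
clock: 12.55
eef_pos: [560.7, 70.6, 38.6]
eef_rot: [-3.142, 0.0, 1.62]
wrist_force: [-0.4, 0.1, -0.3]
finger_gap: 46.9
```

>>> {"api": "send_rows", "payload": {"series": [[[0.5,0,0,-4,0],[0.5,-8,0,-4,0],[0.5,-8,0,-1,0],[0.5,-8,0,0,0],[0.5,-8,0,1,0],[0.5,-8,0,1.5,0],[0.5,-8,0,1.5,0]]]}}

```text
clock: 13.25
eef_pos: [561.1, 62.8, 37.0]
eef_rot: [-3.141, -0.0, 1.62]
wrist_force: [-0.9, 0.3, 1.1]
finger_gap: 46.9
```

>>> {"api": "send_rows", "payload": {"series": [[[0.5,0,0,0.5,0],[0.5,0,0,1,0],[0.5,0,0,1,0]]]}}

```text
clock: 13.55
eef_pos: [561.1, 62.7, 36.1]
eef_rot: [-3.142, -0.0, 1.62]
wrist_force: [-0.3, -0.3, 0.1]
finger_gap: 47.1
```

>>> {"api": "send_rows", "payload": {"series": [[[0.5,0,0,0.5,0],[0.5,0,0,1,0],[0.5,0,0,1,0]]]}}

```text
clock: 13.85
eef_pos: [561.2, 62.7, 35.9]
eef_rot: [3.141, -0.0, 1.62]
wrist_force: [-3.9, -0.7, 10.3]
finger_gap: 47.1
```

Run:
```python
from fit import *
s=manip.read_state(); P=s["eef_pos"]; print(P,s["wrist_force"])
q=manip.camera("scene")
save(q,"sc8.png",(280,160,160,130),4.2)
```

```text
[561.23522543  62.68658996  35.89891853] [-3.9287087  -0.72491694 10.30689717]
```

View pics/sc8.png

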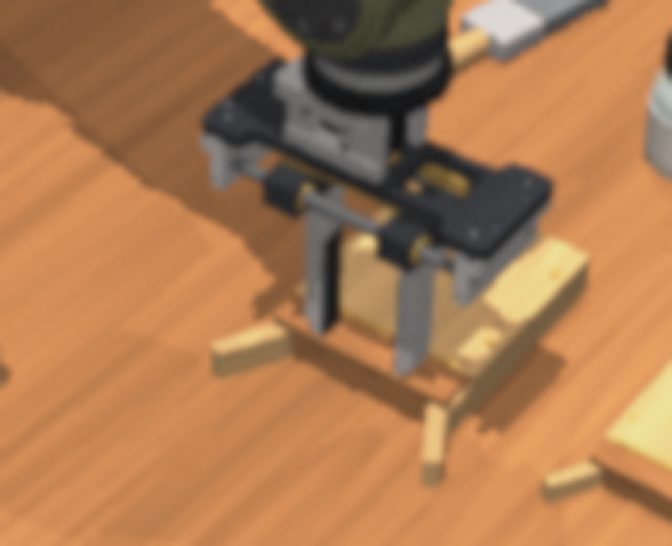

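The strip stopped firmly at a fingertip height of 28 mm and 10 N, which is its shut height, and the lip hangs in the mouth. I press once more, then retreat.

>>> {"api": "send_rows", "payload": {"series": [[[0.5,0,0,0.7,0],[0.5,0,0,0.7,0],[0.5,0,0,-3,0],[0.5,0,0,-20,0],[0.5,0,0,-60,0],[0.5,0,0,-100,0],[0.5,-40,0,-140,0],[0.5,-80,40,-140,0],[0.5,-120,80,-140,0],[0.5,-160,110,-140,0]]]}}

```text
clock: 14.9
eef_pos: [669.1, -80.7, 175.7]
eef_rot: [3.14, 0.0, 1.62]
wrist_force: [0.8, 0.1, -0.3]
finger_gap: 46.8
```

>>> {"api": "send_rows", "payload": {"series": [[[0.5,-40,10,0,0],[0.5,-80,20,0,0],[0.5,-120,20,0,0],[0.5,-120,20,0,0]]]}}

```text
clock: 15.3
eef_pos: [693.0, -203.3, 174.0]
eef_rot: [-3.141, 0.0, 1.615]
wrist_force: [-0.4, 0.3, -0.1]
finger_gap: 46.8
```

Run:
```python
from h import *
p=manip.camera("top"); q=manip.camera("scene")
for n,im in(("t",p),("s",q)):
    for t in("jar","beaker","brush","cap","board"): print(n,t,[(np.round(r["rect"]).tolist(),round(r["conf"],2)) for r in manip.find_in(t,im)])
f=lambda im,x,y,w,h,s:cv2.resize(im["img"][y:y+h,x:x+w,::-1],None,fx=s,fy=s,interpolation=2)
a=f(p,215,195,95,80,4);b=f(q,325,195,100,84,4); h=max(a.shape[0],b.shape[0])
g=lambda i:cv2.copyMakeBorder(i,0,h-i.shape[0],0,0,0)
cv2.imwrite("pics/end.png",np.hstack([g(a),g(b)])); print(manip.read_state()["eef_pos"])
c=np.array
from fit import T
P=T([557.5,125.1,1.62],[(-73,-58,28),(-73,58,28),(-73,-45,3),(-73,45,3)])
print((proj(p,P)-[215,195])*4,(proj(q,P)-[325,195])*4+[380,0])
```

```text
t jar [([145.0, 201.0, 32.0, 33.0], 0.59), ([274.0, 210.0, 12.0, 49.0], 0.57)]
t beaker [([457.0, 218.0, 35.0, 29.0], 0.58)]
t brush [([116.0, 267.0, 83.0, 28.0], 0.74)]
t cap [([275.0, 210.0, 11.0, 48.0], 0.89), ([394.0, 313.0, 23.0, 64.0], 0.88), ([266.0, 148.0, 11.0, 33.0], 0.71)]
t board []
s jar [([432.0, 165.0, 33.0, 41.0], 0.74)]
s beaker [([189.0, 346.0, 45.0, 54.0], 0.7)]
s brush [([382.0, 152.0, 43.0, 28.0], 0.86)]
s cap [([425.0, 264.0, 32.0, 24.0], 0.83), ([173.0, 237.0, 44.0, 48.0], 0.79), ([355.0, 229.0, 37.0, 21.0], 0.68)]
s board [([353.0, 228.0, 34.0, 25.0], 0.36)]
[ 693.70315344 -197.95756936  175.17459476]
[[276.68389997  60.43282399]
 [280.05437421 246.32596409]
 [279.18999848  89.76396094]
 [281.78431652 231.70443275]] [[619.84494451 241.66496344]
 [456.01893005 158.28990107]
 [598.82957333 262.68446112]
 [473.54234327 197.89817805]]
```

View pics/end.png

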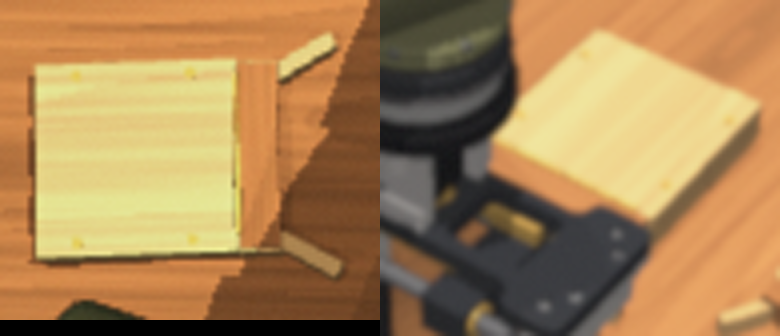

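The final picture shows the cap's strip level, flush with the roof. Its free edge is at crop column 278, against 277–280 predicted for fully shut. The bystanders have not moved and the robot is clear, so I hand the job in.

```bash
python3 -c "
from cell import manip; print(manip.sign_off())"
```

```text
the job is handed in; nothing more can be done
None
```

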